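# Hang the loaded parts pan on the spring scale

## Robot

A 6-joint arm with a two-finger parallel gripper is mounted at the origin on a cart in front of the work surface, level with it; the furniture and walls round the work are solid. World frame = base frame: x ahead of the robot, y to its left, z up, the work surface at z = 0. Lengths are in m, angles in rad, forces in N, time in s.
With the tool pointing down it reaches from about 0.3 to 0.875 m from the base axis. Payload 6.4 kg.
Tool frame: the origin (TCP) lies midway between the tips of the shut fingers; the grasp point (between the pads) lies 19 mm behind it (ctrl.pinch_z is the distance from the TCP to the grasp point, in m); z points along the fingers, y is the line along which they close (so a half turn about z gives the same grasp; the last joint's range is limited). The gripper opens to 85 mm and grips with 20 to 120 N. Pads are 22 mm wide; open, the fingers measure 114 mm over their backs; the gripper's body (76 mm by 85 mm) begins 54 mm behind the grasp point. The pads swing forward as they close: fully open they stand 13 mm farther back than shut.
Start: joints at [-1.512, 0.181, 1.607, -0, 1.354, -0.206], TCP at [0.151, -0.555, 0.231] pointing down, gripper open.
Joint ranges: [-2.99, 2.99], [-0.89, 2.07], [0.3, 2.58], [-1.14, 4.28], [0, 2.63], [-3.12, 3.12]. Speed limits (rad/s): [2.57, 2.57, 3.01, 3.14, 3.14, 3.14].

## Interface

Orientations are given as a unit quaternion [w, x, y, z].
In Python, from bench import ctrl gives the robot as it stands.
- The arm moves only by the tool apply_moves, never from a script. Its argument "moves" is a list of rows, each an object with "jaw": the opening, from 0 (shut) to 1 (fully open); "offset": the shift along the tool's x, y, z in mm, a list of three; "rot": the turn, a rotation vector about the tool's x, y, z in degrees, a list of three. In form: [{"jaw": jaw, "offset": [dx, dy, dz], "rot": [ax, ay, az]}, ...]. A call has exactly 5 rows; each row shifts and turns the commanded pose from where the row before left it, along the tool's axes as they then stand; what a row does not reach is not made up. A row lasts 1/8 s, in which the tool goes at most 62.5 mm and 10.7 degrees, less where a joint would pass 70% of its speed; a pose out of reach is approached as far as the arm can. A call is refused whole if a number of a shift passes 62.5 or a number of a turn 10.7, either way. A call with a gripper value outside its range is refused whole. The fingers move at their own pace and stop on an object; the grip force is fixed at half the most. Time passes only in rows, so rows that do not move let the fingers close, or fill a call up. It gives the time, the measured TCP pose, the force, the opening and the grip force at its end, in the units of the state.
- ctrl.get_obs(): the state, without advancing time (a new reading comes with each control period).
- ctrl.camera(name): name is "scene" or "top"; returns (picture, depth): 384x512x3 uint8, red, green, blue; 384x512 float32, m along the optical axis (not along the pixel's ray), 0 where there is no reading.
- ctrl.camera_params(name): a dict with "K" (3x3 intrinsics, pixels), "cam_to_world" (4x4, takes a point from camera to world coordinates). Camera axes: x right, y down, z forward; pixel columns grow to the right and rows downward; lengths in m; the calibration is good to about 2 mm. A picture is of the moment at which its call begins. camera_params takes no time and is no camera call.
- ctrl.hand_in(): hands the job in; it is judged then, once.
Trained networks look in the newest picture that a camera, given by its name, has taken for a name from the list of things; names that differ only in an ending like _2 or _b are one class to them, and where a whole thing is asked for, a point or a joint stands for the part that bears it (a point fixed in the world has none). Each returns a list of dicts, best first, with "score" (0 to 1); they miss things now and then, are a little off and sometimes report something else, mostly with a low value. They report only what shows in the picture. A call takes as long as a camera call.
- ctrl.outline_of(camera, target): "region" (384x512 bool, what is visible of it) and "position" ([column, row] in pixels, amid what is visible of it).
The state is a dict: "time_s": time; "q": joint angles; "dq": joint speeds; "joint_efforts": joint torques, N m; "eef_pos": TCP position; "eef_rot": TCP orientation; "wrist_force": force on the tool from outside, world axes, zero at the start; "torque": the same for the moment, N m; "opening": opening from 0.0 (shut) to 1.0 (fully open); "grasp_force": force on a finger pad.
Only numpy, scipy, OpenCV 4.12 (cv2) and the standard library are available. Lean on these libraries where they do the work, as an engineer would, in place of code of your own. Each camera call takes 0.05 s, during which the arm holds its last target. There are 200 camera calls.

## Task

Weigh the loaded parts pan: lift it by its wooden handle and hang it by the folded lip along its back from the top edge of the spring scale's upright plate, so that it hangs free in front of the plate and the scale carries its whole weight. The pan's weight is not known and lies well in front of its lip, and the scale sinks under it: ease the weight over slowly (no faster than 5 cm a second) and let go only once the scale bears all of it, so that the scale never drops, springs back or is forced, and the pan does not tip. Leave everything else on the bench as it is.

Things in the scene. Friction and masses are not known exactly. Their poses are not given: they have to be found in the camera images.
- pan_handle (a point): Middle of the parts pan's wooden handle bar, half-way up it, 85 mm above the pan's underside. The bar runs fore and aft (along x) over the middle of the tray: 92 mm long, 12 mm wide (y), 14 mm tall, with 48 mm free height below it. Axes: x towards the pan's back and lip, z up. Pan: about 0.25 to 0.75 kg, its centre of mass within 15 mm of below this point.
- pan: The parts pan: plain aluminium tray 100 mm deep (x) by 90 mm wide (y), walls 40 mm high, with a 100 mm tall back at its +x side and two steel drive centres fixed inside, towards -y. Origin: middle of its underside; axes as for the handle. Two rubber feet low on the back (12 mm up) stand 3 mm proud to the rear. Left to hang, it leans 0.08 rad, front down, lip flange and feet against the plate.
- pan_slot (a point): Middle of the downward-open slot under the pan's folded lip, on the underside of the lip's 4 mm thick top: 57 mm behind (+x) and 11 mm above the handle point. The lip is 90 mm wide; the slot is 14 mm wide (x), from the pan's back to the lip's rear flange, which reaches 25 mm down and flares out at its foot. Axes as for the handle.
- plate_top (a point): Middle of the top edge of the scale's upright steel plate, 4 mm thick (x), 80 mm wide (y), 112 mm tall; it sinks with the scale's carriage; 275 mm above the bench unloaded. Behind it 30 mm are free, 43 mm deep, for the lip's flange. Axes: x level, from the plate's front (where the pan hangs) to its rear; y along the edge; z up. The scale's 150 mm square foot is fixed to the bench.
- carriage (a joint): How far the scale's carriage has sunk (m): 0 unloaded, at its upper stop; at most 0.10, the lower stop. A light spring (about 90 N/m, little damping) carries it: the pan's weight sinks it some 25 to 80 mm, and it bounces if loaded or let go suddenly.
- wax_tin: Bystander: round wax tin, 70 mm across, 24 mm high; origin at the centre of its underside. Leave it where it is.
- ca_glue: Bystander: small bottle of instant glue, 25 mm across, 77 mm high, standing; origin at the centre of its underside. Leave it where it is.
- finial: Bystander: small turned wooden finial, 38 mm across, 86 mm high, standing; origin at the centre of its underside. Leave it where it is.
- caliper: Bystander: steel caliper lying flat, 62 x 220 x 13 mm, long in its y; origin at the centre of its underside. Leave it where it is.
- scrap_block: Bystander: dark block of scrap wood, 40 x 50 x 40 mm; origin at the centre of its underside. Leave it where it is.
- pen_blank: Bystander: square wooden pen blank lying flat, 20 x 130 x 20 mm, long in its y; origin at the centre of its underside. Leave it where it is.

How it is judged:
On the way, in this order (a step that is already met when the one before it is completed fails the run):
1. the pan has been lifted: its handle is more than 0.2 m above the bench (height (world z) of pan_handle above 0.2 m), for 0.2 s.
2. the scale has begun to sink under the pan's lip, more than 10 mm, while the pan is still held (value of joint carriage above 0.01 m and contact force between pan and the fingers above 0.3 N), for 0.2 s.
At the end, for the whole second after the job is handed in: The pan hangs by its lip, let go and at rest (pan under 30 mm/s, carriage under 20 mm/s): slot middle within 10 mm of the plate edge in x, 20 mm of its middle along the edge, 5 mm in height; pan leaning under 0.2 rad, scale sunk over 22 mm (value of joint carriage above 0.022 m and velocity of joint carriage between -0.02 and 0.02 m/s and x of pan_slot in the frame of plate_top between -0.01 and 0.01 m and y of pan_slot in the frame of plate_top between -0.02 and 0.02 m and z of pan_slot in the frame of plate_top between -0.005 and 0.005 m and angle between pan_slot's own z axis and vertical below 0.2 rad and linear speed of pan below 0.03 m/s); the robot touches nothing.
It fails at once if the scale dropped or sprang back: its carriage moved faster than 0.08 m/s (velocity of joint carriage above 0.08 m/s or velocity of joint carriage below -0.08 m/s).
It fails at once if the scale was forced: more than 40 N between pan and scale carriage, or the carriage pushed to its lower stop (beyond 95 mm) (contact force between pan and carriage above 40 N or value of joint carriage above 0.095 m).
It fails at once if the pan was tipped by more than 0.5 rad (angle between pan_slot's own z axis and vertical above 0.5 rad).
It fails at once if another thing on the bench was moved by more than 30 mm (distance of any of wax_tin, ca_glue, finial, caliper, scrap_block, pen_blank from where it was at the start of the episode above 0.03 m).
It also fails if it takes over 58 s, if anything falls off the work surface, if the arm or the gripper's body presses on something with over 40 N, if the wrist force passes 120 N, or if a joint passes its speed limit or range.

## Working session

There is one attempt and no reset: what is moved stays moved. The work goes in short steps, Python scripts to look and compute and a tool call to move; the robot and the scene stay as the last step left them, time stands still between calls to the robot, and variables do not carry over. Pictures are saved under pics/ and viewed, at most 11 in all, crops included, and the job is handed in when it is done.

Besides the shell and the picture viewer there is one more tool, called after "Emit:" as name([rows], argument=value, ...), one row to a line, values as JSON. apply_moves: Moves the arm, as the interface text tells. Its arguments: {"type":"object","properties":{"moves":{"type":"array"}},"required":["moves"]}

```bash
mkdir -p pics; ls
cat > h.py <<'E'
import numpy as np, cv2
from bench import ctrl
def cam(n,fn=None):
    p,d=ctrl.camera(n)
    if fn: cv2.imwrite('pics/'+fn,cv2.cvtColor(p,cv2.COLOR_RGB2BGR))
    return p,d
def pts(n,d):
    P=ctrl.camera_params(n);K=P['K'];T=np.array(P['cam_to_world'])
    v,u=np.mgrid[:384,:512]
    c=np.stack([(u-K[0][2])/K[0][0]*d,(v-K[1][2])/K[1][1]*d,d],-1)
    w=c@T[:3,:3].T+T[:3,3]
    w[d==0]=np.nan
    return w
E
python3 - <<'E'
from h import *
import cv2
ims=[]
for n in ['scene','top']:
    p,d=cam(n); w=pts(n,d); np.save(n+'.npy',w); ims.append(p)
    print(n,np.round(ctrl.camera_params(n)['cam_to_world'],2).tolist())
    for t in ['pan','pan_handle','carriage','plate_top','wax_tin','ca_glue','finial','caliper','scrap_block','pen_blank']:
        r=ctrl.outline_of(n,t)
        for o in r[:2]:
            m=o['region']&np.isfinite(w[...,0]); q=w[m]
            if len(q): print(t,round(o['score'],2),np.round(o['position']),m.sum(),np.round(np.percentile(q,[3,50,97],axis=0),3).tolist())
cv2.imwrite('pics/a.png',cv2.cvtColor(cv2.resize(np.vstack(ims),(448,600)) if 0 else ims[0],cv2.COLOR_RGB2BGR))
cv2.imwrite('pics/b.png',cv2.cvtColor(ims[1],cv2.COLOR_RGB2BGR))
o=ctrl.get_obs();print(o['time_s'],o['eef_pos'],o['eef_rot'],ctrl.pinch_z)
E
```

```text
pics
scene [[-0.66, -0.54, 0.52, -0.01], [-0.75, 0.49, -0.44, 0.38], [-0.02, -0.68, -0.73, 0.97], [0.0, 0.0, 0.0, 1.0]]
pan 0.62 [243. 246.] 2226 [[0.429, -0.077, -0.0], [0.495, -0.021, 0.029], [0.546, 0.028, 0.1]]
pan_handle 0.66 [243. 247.] 2191 [[0.429, -0.077, -0.0], [0.496, -0.022, 0.029], [0.547, 0.027, 0.1]]
carriage 0.76 [170. 195.] 1143 [[0.603, 0.063, 0.167], [0.61, 0.101, 0.226], [0.653, 0.136, 0.273]]
plate_top 0.71 [164. 193.] 1120 [[0.603, 0.062, 0.169], [0.61, 0.1, 0.226], [0.656, 0.135, 0.273]]
wax_tin 0.89 [255. 208.] 496 [[0.55, -0.154, 0.005], [0.577, -0.121, 0.022], [0.612, -0.092, 0.026]]
ca_glue 0.72 [187. 307.] 186 [[0.456, 0.165, 0.008], [0.461, 0.176, 0.043], [0.471, 0.185, 0.075]]
finial 0.62 [165. 195.] 1183 [[0.603, 0.061, 0.168], [0.61, 0.1, 0.227], [0.657, 0.136, 0.273]]
finial 0.6 [187. 193.] 263 [[0.729, -0.046, -0.001], [0.74, -0.024, 0.027], [0.778, -0.011, 0.083]]
caliper 0.74 [201. 348.] 1094 [[0.336, 0.082, -0.001], [0.379, 0.217, 0.007], [0.409, 0.279, 0.012]]
top [[-0.02, -0.98, 0.19, 0.38], [-1.0, 0.02, 0.01, -0.08], [-0.01, -0.19, -0.98, 1.13]
[... 849 characters left out ...]
 [[0.73, -0.044, 0.01], [0.739, -0.031, 0.052], [0.751, -0.015, 0.084]]
caliper 0.71 [159. 271.] 591 [[0.335, 0.077, 0.002], [0.379, 0.207, 0.007], [0.406, 0.275, 0.013]]
caliper 0.51 [279. 198.] 422 [[0.551, -0.156, 0.019], [0.58, -0.128, 0.022], [0.61, -0.098, 0.027]]
scrap_block 0.73 [352. 242.] 296 [[0.425, -0.364, 0.008], [0.444, -0.337, 0.039], [0.462, -0.316, 0.043]]
scrap_block 0.27 [241. 146.] 174 [[0.728, -0.049, -0.001], [0.739, -0.032, 0.048], [0.761, -0.016, 0.083]]
pen_blank 0.58 [330. 271.] 352 [[0.354, -0.333, 0.015], [0.366, -0.271, 0.02], [0.378, -0.21, 0.023]]
1.1 [ 0.15051406 -0.5549511   0.23127242] [-2.08806498e-05  9.91247340e-01  1.32017845e-01 -3.95870093e-06] 0.0187
```

View pics/a.png

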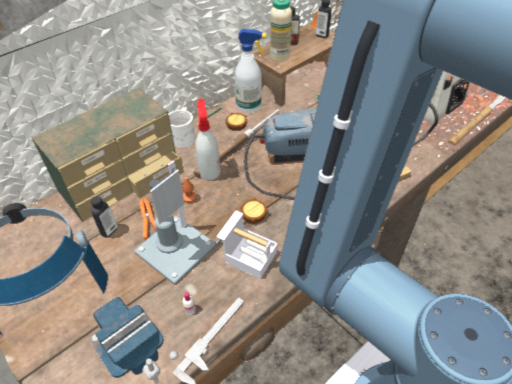

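View pics/b.png

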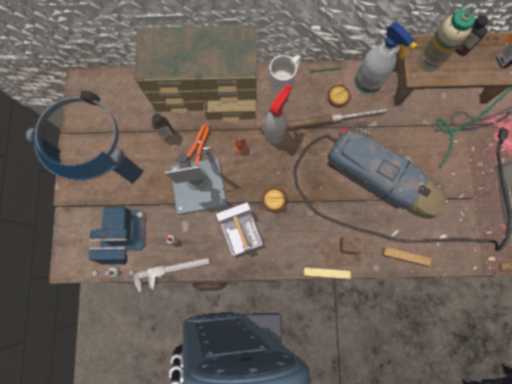

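The scene camera shows the pan at (248,245) with its lip at the upper left (232,225), and the plate upright at (167,195). The top camera shows the pan at (240,232) and the plate at (186,172). Next I'll fit the yaws.

```bash
cat > fit.py <<'E'
from h import *
def rect(q):
    r=cv2.minAreaRect((q[:,:2]*1000).astype(np.float32)); b=cv2.boxPoints(r); return np.round(r[0],1),np.round(r[1],1),round(r[2],1)
for n in ['top','scene']:
    w=np.load(n+'.npy'); x,y,z=w[...,0],w[...,1],w[...,2]
    near=(abs(x-.49)<.1)&(abs(y+.027)<.08)
    hd=near&(z>.084)&(z<.0955); lip=near&(z>.0965)&(z<.112)
    for nm,m in [('lip',lip),('all>83',near&(z>.083))]:
        q=w[m]; print(n,nm,len(q),rect(q),q.mean(0).round(4))
    # handle: points z in 80..96 away from lip
    q=w[near&(z>.078)&(z<.096)&(x<.525)]; print(n,'handle',len(q),rect(q),np.median(q,0).round(4))
    c=q[:,:2]-q[:,:2].mean(0); u=np.linalg.svd(c,full_matrices=False)[2][0]; print(' dir',np.degrees(np.arctan2(*(u*np.sign(u[0]))[::-1])).round(1))
    pl=(abs(x-.61)<.04)&(abs(y-.1)<.06)&(z>.2)&(z<.285); q=w[pl]
    c=q-np.median(q,0)
    for _ in range(4):
        A=np.c_[q[:,1],np.ones(len(q))]; s=np.linalg.lstsq(A,q[:,0],rcond=None)[0]; r=q[:,0]-A@s; q=q[abs(r)<max(.003,1.5*r.std())]
    print(n,'plate x=%.3f*y+%.4f yaw %.1f'%(s[0],s[1],np.degrees(np.arctan(-s[0]))),len(q),r.std().round(4),np.percentile(q,[1,50,99],axis=0).round(4).tolist())
    t=w[pl&(z>.268)]; print(' top edge',rect(t),t.mean(0).round(4),np.nanmax(w[pl][:,2]))
E
python3 fit.py
```

```text
top lip 216 (array([534.9, -11.8]), array([20.1, 89. ]), 19.8) [ 0.5344 -0.0113  0.0992]
top all>83 420 (array([489.8, -28.2]), array([116.2,  89.4]), 20.2) [ 0.5131 -0.0193  0.0951]
top handle 175 (array([485.6, -22.4]), array([115.6,  42.5]), 38.9) [ 0.4823 -0.0297  0.0903]
 dir 27.7
top plate x=-0.163*y+0.6233 yaw 9.3 324 0.0008 [[0.6011, 0.0564, 0.2009], [0.6078, 0.0948, 0.2442], [0.6153, 0.1342, 0.276]]
 top edge (array([608.8,  95.3]), array([ 4.8, 78.7]), 8.3) [0.6089 0.0942 0.2729] 0.2769443720923088
scene lip 240 (array([536.4,  -8.7]), array([21.9, 90.8]), 19.8) [ 0.5358 -0.0079  0.0991]
scene all>83 540 (array([491.2, -24.7]), array([117.6,  90.8]), 19.4) [ 0.5121 -0.0153  0.0938]
scene handle 279 (array([488.6, -17.6]), array([118.1,  45.4]), 38.7) [ 0.4876 -0.0232  0.0892]
 dir 31.4
scene plate x=-0.161*y+0.6251 yaw 9.1 762 0.0011 [[0.6021, 0.0592, 0.2007], [0.6091, 0.0992, 0.2401], [0.6165, 0.1367, 0.2748]]
 top edge (array([609.8,  98.1]), array([ 7.3, 77.5]), 9.4) [0.6097 0.0985 0.2722] 0.2760066170665819
```

Emit:
apply_moves([
  {"jaw": 0.6, "offset": [45, -41, 5], "rot": [0, 0, 0]},
  {"jaw": 0.6, "offset": [45, -41, 5], "rot": [0, 0, 0]},
  {"jaw": 0.6, "offset": [45, -41, 5], "rot": [0, 0, 0]},
  {"jaw": 0.6, "offset": [45, -41, 5], "rot": [0, 0, 0]},
  {"jaw": 0.6, "offset": [45, -41, 5], "rot": [0, 0, 0]},
])

```text
time_s: 1.72
eef_pos: [0.3148, -0.2967, 0.2064]
eef_rot: [0.0, 0.991, 0.132, 0.0]
wrist_force: [1.3, -0.9, 0.1]
opening: 0.598
grasp_force: 0.0
```

Emit:
apply_moves([
  {"jaw": 0.6, "offset": [45, -41, 5], "rot": [0, 0, -1]},
  {"jaw": 0.6, "offset": [45, -41, 5], "rot": [0, 0, -1]},
  {"jaw": 0.6, "offset": [45, -41, 5], "rot": [0, 0, -1]},
  {"jaw": 0.6, "offset": [35, -31, 5], "rot": [0, 0, -1]},
  {"jaw": 0.6, "offset": [0, 0, 0], "rot": [0, 0, -0.5]},
])

```text
time_s: 2.35
eef_pos: [0.4337, -0.0993, 0.186]
eef_rot: [-0.0, 0.985, 0.174, -0.0]
wrist_force: [-0.1, 0.3, 0.0]
opening: 0.6
grasp_force: 0.0
```

```bash
cat > rel.py <<'E'
from h import *
import sys
from scipy.spatial.transform import Rotation as R
def rel(target,yaw):
    o=ctrl.get_obs();q=np.array(o['eef_rot']);r=R.from_quat(q[[1,2,3,0]])
    X=r.as_matrix()[:,0]; print('t',o['time_s'],'pos',np.round(o['eef_pos'],4),'yaw',np.degrees(np.arctan2(X[1],X[0])).round(2),'zax',r.as_matrix()[:,2].round(4),'F',np.round(o['wrist_force'],1),'T',np.round(o['torque'],2),'open',round(o['opening'],3),'g',o['grasp_force'])
    c,s=np.cos(np.radians(yaw)),np.sin(np.radians(yaw))
    t=R.from_matrix(np.array([[c,s,0],[s,-c,0],[0,0,-1]]))
    print('off mm',np.round(1000*r.inv().apply(np.array(target)-o['eef_pos']),1),'rot',np.degrees((r.inv()*t).as_rotvec()).round(2))
if __name__=='__main__': a=list(map(float,sys.argv[1:])); rel(a[:3],a[3])
E
python3 rel.py .482 -.0295 .066 19.7
python3 -c "
from h import *
p,d=cam('top'); cv2.imwrite('pics/c.png',cv2.cvtColor(cv2.resize(p[150:300,130:330],None,fx=3,fy=3),cv2.COLOR_RGB2BGR))"
```

```text
t 2.35 pos [ 0.4337 -0.0993  0.186 ] yaw 20.0 zax [-3.e-04  8.e-04 -1.e+00] F [-0.1  0.3  0. ] T [-0.05  0.06 -0.  ] open 0.6 g 0.0
off mm [ 69.3 -48.9 120. ] rot [-0.05  0.    0.3 ]
```

Emit:
apply_moves([
  {"jaw": 0.6, "offset": [35, -25, 0], "rot": [0, 0, 0.3]},
  {"jaw": 0.6, "offset": [34.3, -24, 0], "rot": [0, 0, 0]},
  {"jaw": 0.6, "offset": [0, 0, 30], "rot": [0, 0, 0]},
  {"jaw": 0.6, "offset": [0, 0, 25], "rot": [0, 0, 0]},
  {"jaw": 0.6, "offset": [0, 0, 0], "rot": [0, 0, 0]},
])

```text
time_s: 3.02
eef_pos: [0.4802, -0.0336, 0.1297]
eef_rot: [-0.001, 0.986, 0.167, -0.002]
wrist_force: [-0.0, 0.3, 0.5]
opening: 0.601
grasp_force: 0.0
```

```bash
python3 rel.py .482 -.0295 .066 19.7
python3 -c "
from h import *
p,d=cam('scene'); cv2.imwrite('pics/d.png',cv2.cvtColor(cv2.resize(p[150:300,130:330],None,fx=3,fy=3),cv2.COLOR_RGB2BGR))"
```

```text
t 3.025 pos [ 0.4802 -0.0336  0.1297] yaw 19.27 zax [-0.004  0.001 -1.   ] F [-0.   0.3  0.5] T [-0.03 -0.02  0.01] open 0.601 g 0.0
off mm [ 3.2 -3.1 63.7] rot [-0.13  0.2  -0.43]
```

View pics/d.png

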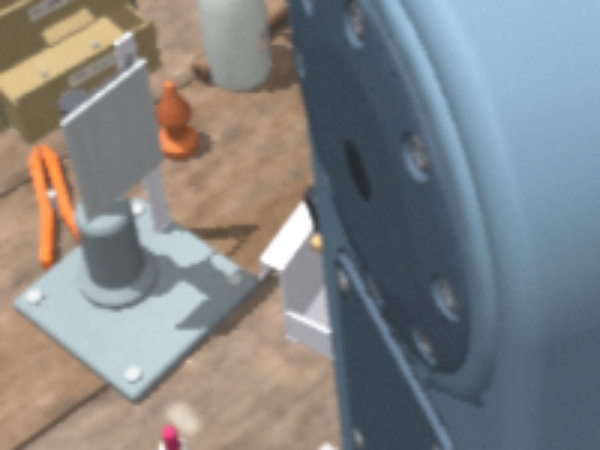

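The crop shows the arm covering most of the pan, with the lip at (290,235) still clear and the plate untouched at (112,135).

Emit:
apply_moves([
  {"jaw": 0.6, "offset": [1.5, -1.5, 25], "rot": [0, 0, 0]},
  {"jaw": 0.6, "offset": [0, 0, 25], "rot": [0, 0, 0]},
  {"jaw": 0.6, "offset": [0, 0, 14], "rot": [0, 0, 0]},
  {"jaw": 0.6, "offset": [0, 0, 0], "rot": [0, 0, 0]},
  {"jaw": 0.6, "offset": [0, 0, 0], "rot": [0, 0, 0]},
])

```text
time_s: 3.7
eef_pos: [0.4837, -0.0313, 0.0684]
eef_rot: [0.0, 0.986, 0.168, 0.001]
wrist_force: [0.0, -0.4, -0.7]
opening: 0.601
grasp_force: 0.0
```

```bash
python3 rel.py .482 -.0295 .066 19.7
```

```text
t 3.7 pos [ 0.4837 -0.0313  0.0684] yaw 19.36 zax [ 1.8e-03 -6.0e-04 -1.0e+00] F [ 0.  -0.4 -0.7] T [ 0.02 -0.03  0.04] open 0.601 g 0.0
off mm [-1.  -2.3  2.4] rot [ 0.07 -0.08 -0.34]
```

Emit:
apply_moves([
  {"jaw": 0.6, "offset": [-1, -2.3, 1.5], "rot": [0, 0, -0.3]},
  {"jaw": 0.2, "offset": [0, 0, 0], "rot": [0, 0, 0]},
  {"jaw": 0, "offset": [0, 0, 0], "rot": [0, 0, 0]},
  {"jaw": 0, "offset": [0, 0, 0], "rot": [0, 0, 0]},
  {"jaw": 0, "offset": [0, 0, 0], "rot": [0, 0, 0]},
])

```text
time_s: 4.32
eef_pos: [0.4812, -0.0289, 0.0661]
eef_rot: [-0.0, 0.985, 0.171, 0.0]
wrist_force: [-2.6, 1.5, 5.0]
opening: 0.126
grasp_force: 59.3
```

Emit:
apply_moves([
  {"jaw": 0, "offset": [0, 0, 0], "rot": [0, 0, 0]},
  {"jaw": 0, "offset": [0, 0, 0], "rot": [0, 0, 0]},
  {"jaw": 0, "offset": [0, 0, -2], "rot": [0, 0, 0]},
  {"jaw": 0, "offset": [0, 0, -6], "rot": [0, 0, 0]},
  {"jaw": 0, "offset": [0, 0, -12], "rot": [0, 0, 0]},
])

```text
time_s: 4.95
eef_pos: [0.4801, -0.0288, 0.0853]
eef_rot: [-0.001, 0.985, 0.171, -0.001]
wrist_force: [-1.4, -0.5, -6.6]
opening: 0.128
grasp_force: 58.6
```

```bash
python3 rel.py .482 -.0295 .066 19.7
```

```text
t 4.95 pos [ 0.4801 -0.0288  0.0853] yaw 19.67 zax [-2.5e-03  7.0e-04 -1.0e+00] F [-1.4 -0.5 -6.6] T [0.02 0.05 0.03] open 0.128 g 58.59353184700012
off mm [ 1.6  1.4 19.3] rot [-0.09  0.12 -0.03]
```

Emit:
apply_moves([
  {"jaw": 0, "offset": [0, 0, -25], "rot": [0, 0, 0]},
  {"jaw": 0, "offset": [0, 0, -40], "rot": [0, 0, 0]},
  {"jaw": 0, "offset": [0, 0, -50], "rot": [0, 0, 0]},
  {"jaw": 0, "offset": [0, 0, -50], "rot": [0, 0, 0]},
  {"jaw": 0, "offset": [0, 0, -35], "rot": [0, 0, 0]},
])

```text
time_s: 5.58
eef_pos: [0.4814, -0.0292, 0.289]
eef_rot: [0.001, 0.985, 0.171, 0.001]
wrist_force: [0.6, 0.1, -7.7]
opening: 0.126
grasp_force: 59.0
```

Emit:
apply_moves([
  {"jaw": 0, "offset": [0, 0, -10], "rot": [0, 0, 2]},
  {"jaw": 0, "offset": [0, -10, 0], "rot": [0, 0, 2]},
  {"jaw": 0, "offset": [0, -25, 0], "rot": [0, 0, 2]},
  {"jaw": 0, "offset": [0, -25, 0], "rot": [0, 0, 2]},
  {"jaw": 0, "offset": [0, -15, 0], "rot": [0, 0, 2]},
])

```text
time_s: 6.2
eef_pos: [0.461, 0.0447, 0.2939]
eef_rot: [-0.001, 0.997, 0.083, -0.002]
wrist_force: [1.7, -0.9, -6.5]
opening: 0.126
grasp_force: 59.0
```

```bash
python3 rel.py .5522 .0881 .290 9.25; python3 -c "
from h import *
p,d=cam('top','e.png');np.save('top2.npy',pts('top',d));p,d=cam('scene');np.save('scene2.npy',pts('scene',d))
cv2.imwrite('pics/f.png',cv2.cvtColor(p,cv2.COLOR_RGB2BGR))"
```

```text
t 6.2 pos [0.461  0.0447 0.2939] yaw 9.56 zax [-3.3e-03  8.0e-04 -1.0e+00] F [ 1.7 -0.9 -6.5] T [-0.07  0.07 -0.02] open 0.126 g 58.97557854652405
off mm [ 97.2 -27.7   3.6] rot [-0.08  0.18  0.31]
```

View pics/f.png

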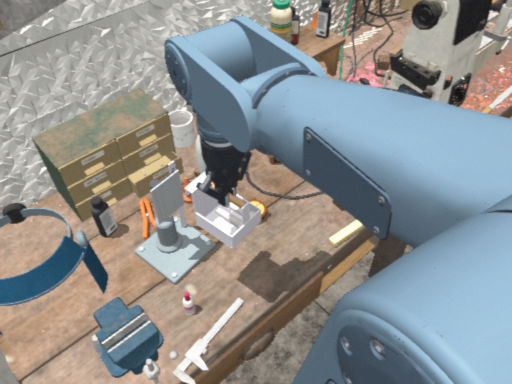

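View pics/e.png

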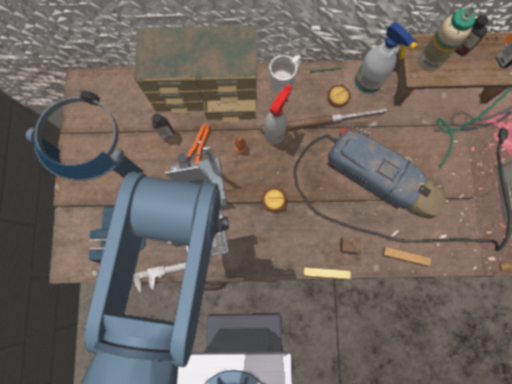

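The pan hangs level in the gripper: lip at (200,190) and plate at (168,190) in the scene view. The top view is mostly covered by the arm. I'll move closer, then measure lip against plate.

Emit:
apply_moves([
  {"jaw": 0, "offset": [5, -8, 0], "rot": [0, 0, 0.3]},
  {"jaw": 0, "offset": [15, -10, 0], "rot": [0, 0, 0]},
  {"jaw": 0, "offset": [22, -7, 0], "rot": [0, 0, 0]},
  {"jaw": 0, "offset": [15, 0, 0], "rot": [0, 0, 0]},
  {"jaw": 0, "offset": [0, 0, 0], "rot": [0, 0, 0]},
])

```text
time_s: 6.92
eef_pos: [0.5155, 0.0775, 0.2953]
eef_rot: [0.0, 0.997, 0.082, -0.0]
wrist_force: [-0.4, 0.1, -6.4]
opening: 0.13
grasp_force: 59.0
```

```bash
python3 rel.py .5522 .0881 .290 9.25
cat > m.py <<'E'
from h import *
o=ctrl.get_obs(); e=np.array(o['eef_pos']); 
yaw=np.radians(9.25); n=np.array([np.cos(yaw),np.sin(yaw)]); t=np.array([-n[1],n[0]])
exp=e[:2]+.0575*n; zs=e[2]+.034
for c in ['scene','top']:
    p,d=cam(c); w=pts(c,d)
    if c=='scene': cv2.imwrite('pics/g.png',cv2.cvtColor(cv2.resize(p[110:260,110:310],None,fx=3,fy=3),cv2.COLOR_RGB2BGR))
    a=(w[...,:2]-exp)@n; b=(w[...,:2]-exp)@t
    m=(abs(a)<.016)&(abs(b)<.06)&(abs(w[...,2]-zs)<.008)
    q=w[m]; print(c,'lip',len(q), q.mean(0).round(4) if len(q) else '')
    if len(q)>20:
        r=cv2.minAreaRect((np.c_[a[m],b[m]]*1000).astype(np.float32)); print('  rel exp',r)
    P=np.array([.611,.097]); a=(w[...,:2]-P)@n; b=(w[...,:2]-P)@t
    m=(abs(a)<.012)&(abs(b)<.05)&(w[...,2]>.262)&(w[...,2]<.279); q=w[m]; print(c,'plate',len(q))
    if len(q)>20: print('  ',cv2.minAreaRect((np.c_[a[m],b[m]]*1000).astype(np.float32)),w[m][:,2].max())
E
python3 m.py
```

```text
t 6.925 pos [0.5155 0.0775 0.2953] yaw 9.38 zax [-9.e-04 -2.e-04 -1.e+00] F [-0.4  0.1 -6.4] T [ 0.    0.14 -0.02] open 0.13 g 59.00045156478882
off mm [38.  -4.5  5.2] rot [0.   0.05 0.13]
scene lip 111 [0.5692 0.1172 0.3272]
  rel exp ((0.6909732818603516, 22.59815788269043), (22.75274658203125, 48.082820892333984), 3.389832019805908)
scene plate 45
   ((-0.6767531633377075, 26.659076690673828), (28.177915573120117, 6.886385440826416), 84.79564666748047) 0.27432889491438206
top lip 55 [0.5761 0.0467 0.3271]
  rel exp ((-2.0899906158447266, -40.660728454589844), (11.519549369812012, 19.589996337890625), 80.58008575439453)
top plate 8
```

View pics/g.png

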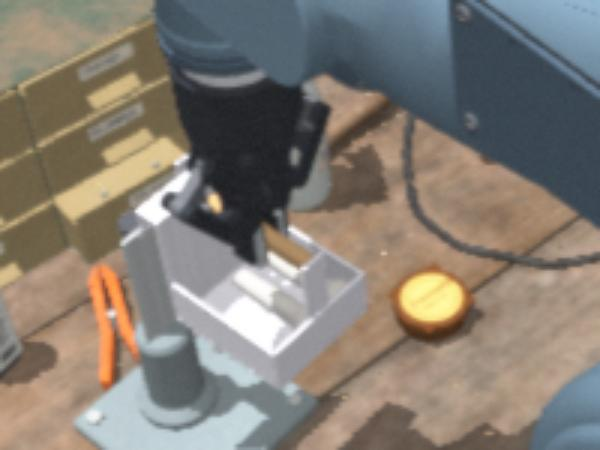

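The crop shows the lip (150–190, 170–210) above and in front of the plate's top edge (130,230). The lip is within about 1 mm of where I expected it.

Emit:
apply_moves([
  {"jaw": 0, "offset": [5, -1.5, 0], "rot": [0, 0, 0.1]},
  {"jaw": 0, "offset": [10, -1.5, 0], "rot": [0, 0, 0]},
  {"jaw": 0, "offset": [10, -1.5, 0], "rot": [0, 0, 0]},
  {"jaw": 0, "offset": [10, 0, 0], "rot": [0, 0, 0]},
  {"jaw": 0, "offset": [3, 0, 0], "rot": [0, 0, 0]},
])

```text
time_s: 7.65
eef_pos: [0.552, 0.0881, 0.2956]
eef_rot: [0.0, 0.997, 0.081, -0.0]
wrist_force: [-0.9, -1.4, -6.1]
opening: 0.128
grasp_force: 59.0
```

Emit:
apply_moves([
  {"jaw": 0, "offset": [0, 0, 4], "rot": [0, 0, 0]},
  {"jaw": 0, "offset": [0, 0, 4], "rot": [0, 0, 0]},
  {"jaw": 0, "offset": [0, 0, 2], "rot": [0, 0, 0]},
  {"jaw": 0, "offset": [0, 0, 0], "rot": [0, 0, 0]},
  {"jaw": 0, "offset": [0, 0, 0], "rot": [0, 0, 0]},
])

```text
time_s: 8.28
eef_pos: [0.5513, 0.0881, 0.286]
eef_rot: [0.0, 0.997, 0.081, 0.0]
wrist_force: [-0.3, -0.1, -6.5]
opening: 0.126
grasp_force: 59.0
```

```bash
python3 rel.py .5522 .0881 .245 9.25;python3 m.py
```

```text
t 8.275 pos [0.5513 0.0881 0.286 ] yaw 9.27 zax [ 3.e-04  0.e+00 -1.e+00] F [-0.3 -0.1 -6.5] T [-0.02  0.05  0.02] open 0.126 g 59.042213559150696
off mm [ 0.9  0.1 41. ] rot [ 0.   -0.02  0.02]
scene lip 86 [0.6033 0.1297 0.3175]
  rel exp ((1.2736396789550781, 22.224435806274414), (22.93983268737793, 46.18064498901367), 2.8959507942199707)
scene plate 69
   ((-7.1241536140441895, 23.29063606262207), (44.36003112792969, 11.726292610168457), 85.85784912109375) 0.2770529461942247
top lip 76 [0.6118 0.0597 0.3182]
  rel exp ((-1.052027702331543, -36.290122985839844), (19.81139373779297, 20.523740768432617), 0.8238100409507751)
top plate 0
```

View pics/g.png

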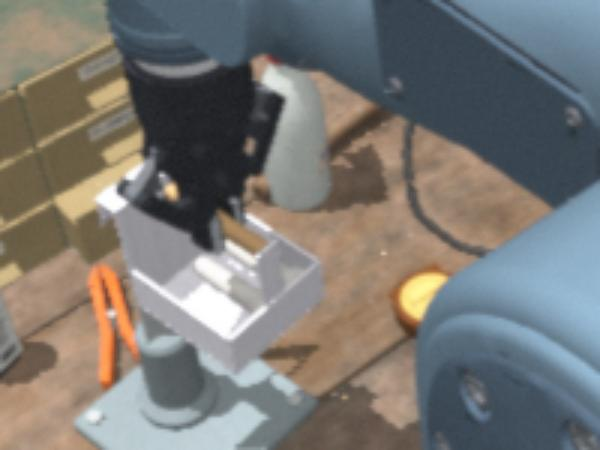

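The lip now sits over the plate (lip end at (110,200)) and the pan is level in front of it. I'll lower slowly.

Emit:
apply_moves([
  {"jaw": 0, "offset": [0.5, 0, 4], "rot": [0, 0, 0]},
  {"jaw": 0, "offset": [0.4, 0, 4], "rot": [0, 0, 0]},
  {"jaw": 0, "offset": [0, 0, 4], "rot": [0, 0, 0]},
  {"jaw": 0, "offset": [0, 0, 4], "rot": [0, 0, 0]},
  {"jaw": 0, "offset": [0, 0, 4], "rot": [0, 0, 0]},
])

```text
time_s: 9.0
eef_pos: [0.5521, 0.0882, 0.2654]
eef_rot: [-0.0, 0.997, 0.081, -0.0]
wrist_force: [0.3, 0.3, -7.3]
opening: 0.126
grasp_force: 59.1
```

Emit:
apply_moves([
  {"jaw": 0, "offset": [0, 0, 4], "rot": [0, 0, 0]},
  {"jaw": 0, "offset": [0, 0, 3], "rot": [0, 0, 0]},
  {"jaw": 0, "offset": [0, 0, 3], "rot": [0, 0, 0]},
  {"jaw": 0, "offset": [0, 0, 2], "rot": [0, 0, 0]},
  {"jaw": 0, "offset": [0, 0, 2], "rot": [0, 0, 0]},
])

```text
time_s: 9.62
eef_pos: [0.5522, 0.0882, 0.2517]
eef_rot: [0.0, 0.997, 0.081, 0.0]
wrist_force: [0.0, -0.1, -6.9]
opening: 0.124
grasp_force: 59.1
```

```bash
python3 rel.py .5522 .0881 .245 9.25
```

```text
t 9.625 pos [0.5522 0.0882 0.2517] yaw 9.27 zax [ 1.e-04 -0.e+00 -1.e+00] F [ 0.  -0.1 -6.9] T [0.01 0.02 0.  ] open 0.124 g 59.08185660839081
off mm [-0.1  0.1  6.7] rot [ 0.   -0.01  0.02]
```

Emit:
apply_moves([
  {"jaw": 0, "offset": [0, 0, 1], "rot": [0, 0.6, 0]},
  {"jaw": 0, "offset": [0, 0, 1], "rot": [0, 0.6, 0]},
  {"jaw": 0, "offset": [0, 0, 1], "rot": [0, 0.6, 0]},
  {"jaw": 0, "offset": [0, 0, 1], "rot": [0, 0.6, 0]},
  {"jaw": 0, "offset": [0, 0, 1], "rot": [0, 0.6, 0]},
])

```text
time_s: 10.25
eef_pos: [0.5522, 0.0882, 0.2468]
eef_rot: [-0.002, 0.996, 0.081, 0.026]
wrist_force: [0.1, -0.2, -6.1]
opening: 0.125
grasp_force: 59.0
```

Emit:
apply_moves([
  {"jaw": 0, "offset": [0, 0, 2], "rot": [0, 0, 0]},
  {"jaw": 0, "offset": [0, 0, 2], "rot": [0, 0, 0]},
  {"jaw": 0, "offset": [0, 0, 2], "rot": [0, 0, 0]},
  {"jaw": 0, "offset": [0, 0, 2], "rot": [0, 0, 0]},
  {"jaw": 0, "offset": [0, 0, 2], "rot": [0, 0, 0]},
])

```text
time_s: 10.88
eef_pos: [0.5526, 0.0883, 0.2366]
eef_rot: [-0.002, 0.996, 0.081, 0.026]
wrist_force: [-1.1, -0.6, -5.4]
opening: 0.13
grasp_force: 59.2
```

```bash
python3 rel.py .5522 .0881 .235 9.25
```

```text
t 10.875 pos [0.5526 0.0883 0.2366] yaw 9.27 zax [ 0.051   0.0084 -0.9987] F [-1.1 -0.6 -5.4] T [-0.08  0.54 -0.02] open 0.13 g 59.16105508804321
off mm [-0.5  0.1  1.5] rot [-0.   -2.96  0.02]
```

Emit:
apply_moves([
  {"jaw": 0, "offset": [-0.5, 0, 1], "rot": [0, 0, 0]},
  {"jaw": 0, "offset": [-0.5, 0, 1], "rot": [0, 0, 0]},
  {"jaw": 0, "offset": [0, 0, 1], "rot": [0, 0, 0]},
  {"jaw": 0, "offset": [0, 0, 1], "rot": [0, 0, 0]},
  {"jaw": 0, "offset": [0, 0, 0], "rot": [0, 0, 0]},
])

```text
time_s: 11.5
eef_pos: [0.5522, 0.0882, 0.2328]
eef_rot: [-0.002, 0.996, 0.081, 0.026]
wrist_force: [0.8, 0.6, -5.9]
opening: 0.129
grasp_force: 59.2
```

```bash
python3 - <<'E'
from h import *
p,d=cam('scene')
for i in range(4):
    o=ctrl.get_obs(); print(np.round(o['wrist_force'],2),np.round(o['torque'],2)); cam('scene')
E
python3 rel.py .5522 .0881 .235 9.25; python3 m.py
```

```text
[ 0.08 -0.29 -6.53] [-0.02  0.06  0.01]
[ 0.29  0.07 -6.99] [-0.02  0.1  -0.  ]
[ 0.36  0.39 -5.06] [0.06 0.11 0.05]
[-0.89 -0.5  -5.09] [0.02 0.05 0.04]
t 11.75 pos [0.5522 0.0882 0.2329] yaw 9.27 zax [ 0.052   0.0084 -0.9986] F [ 0.3 -0.1 -5.7] T [0.03 0.   0.03] open 0.127 g 59.14306104183197
off mm [ 0.1  0.1 -2.1] rot [ 0.   -3.02  0.02]
scene lip 131 [0.6049 0.125  0.2677]
  rel exp ((-0.9532680511474609, 23.615074157714844), (46.52839279174805, 24.575490951538086), 84.78333282470703)
scene plate 115
   ((-0.4039630889892578, 23.20071792602539), (19.261274337768555, 47.10181427001953), 4.0992631912231445) 0.2711606037930233
top lip 39 [0.6115 0.0553 0.2671]
  rel exp ((-3.145979404449463, -43.08035659790039), (9.950909614562988, 19.963409423828125), 77.54353332519531)
top plate 28
   ((-3.4876508712768555, -41.4466667175293), (7.240207195281982, 17.289615631103516), 81.33483123779297) 0.27025494057146593
```

View pics/g.png

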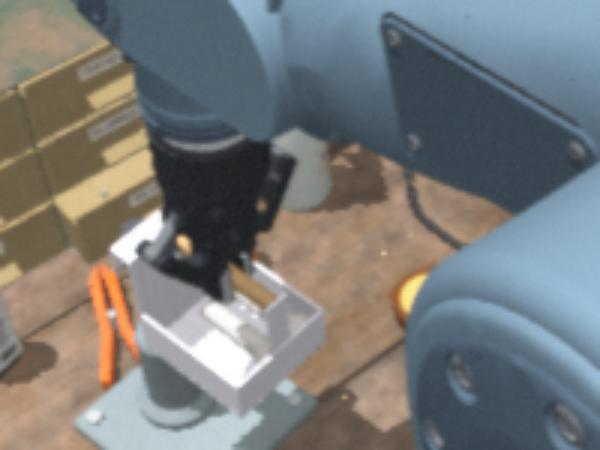

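The lip is engaged on the plate and the carriage has begun to sink, by about 9 mm. I'll keep lowering straight down in the world frame.

Emit:
apply_moves([
  {"jaw": 0, "offset": [-0.16, 0, 2], "rot": [0, 0, 0]},
  {"jaw": 0, "offset": [-0.16, 0, 3], "rot": [0, 0, 0]},
  {"jaw": 0, "offset": [-0.16, 0, 3], "rot": [0, 0, 0]},
  {"jaw": 0, "offset": [-0.16, 0, 3], "rot": [0, 0, 0]},
  {"jaw": 0, "offset": [-0.16, 0, 3], "rot": [0, 0, 0]},
])

```text
time_s: 12.48
eef_pos: [0.5521, 0.0882, 0.2186]
eef_rot: [-0.002, 0.996, 0.081, 0.026]
wrist_force: [0.7, 0.5, -4.5]
opening: 0.13
grasp_force: 59.4
```

Emit:
apply_moves([
  {"jaw": 0, "offset": [-0.16, 0, 3], "rot": [0, 0, 0]},
  {"jaw": 0, "offset": [-0.16, 0, 3], "rot": [0, 0, 0]},
  {"jaw": 0, "offset": [-0.16, 0, 3], "rot": [0, 0, 0]},
  {"jaw": 0, "offset": [-0.16, 0, 3], "rot": [0, 0, 0]},
  {"jaw": 0, "offset": [0, 0, 0], "rot": [0, 0, 0]},
])

```text
time_s: 13.1
eef_pos: [0.5519, 0.0882, 0.2065]
eef_rot: [-0.002, 0.996, 0.081, 0.026]
wrist_force: [1.1, 0.1, -3.6]
opening: 0.126
grasp_force: 59.5
```

```bash
cat > avg.py <<'E'
from h import *
f=[];g=[]
for i in range(6):
    o=ctrl.get_obs(); f.append(o['wrist_force']); g.append(o['torque']); cam('scene')
print('avgF',np.mean(f,0).round(2),'avgT',np.mean(g,0).round(2))
E
python3 avg.py; python3 rel.py .5522 .0881 .2 9.25; python3 m.py
```

```text
avgF [ 0.17  0.31 -3.63] avgT [ 0.03 -0.03 -0.  ]
t 13.4 pos [0.5519 0.0882 0.2068] yaw 9.27 zax [ 0.0515  0.0084 -0.9986] F [ 0.1  0.3 -3.3] T [0.04 0.09 0.02] open 0.127 g 59.49811577796936
off mm [-0.1  0.1  6.8] rot [-0.   -2.99  0.02]
scene lip 133 [0.6047 0.1243 0.2422]
  rel exp ((-0.015630722045898438, 22.033485412597656), (21.921504974365234, 49.21741485595703), 7.624058723449707)
scene plate 0
top lip 23 [0.6114 0.0536 0.2424]
  rel exp ((-3.40834903717041, -44.21706008911133), (5.275410175323486, 20.332183837890625), 80.4655990600586)
top plate 0
```

Emit:
apply_moves([
  {"jaw": 0, "offset": [-0.16, 0, 2], "rot": [0, 0, 0]},
  {"jaw": 0, "offset": [-0.16, 0, 3], "rot": [0, 0, 0]},
  {"jaw": 0, "offset": [-0.16, 0, 3], "rot": [0, 0, 0]},
  {"jaw": 0, "offset": [-0.16, 0, 3], "rot": [0, 0, 0]},
  {"jaw": 0, "offset": [-0.16, 0, 3], "rot": [0, 0, 0]},
])

```text
time_s: 14.12
eef_pos: [0.5519, 0.0882, 0.1926]
eef_rot: [-0.002, 0.996, 0.081, 0.026]
wrist_force: [-0.9, 0.5, -1.4]
opening: 0.127
grasp_force: 59.7
```

Emit:
apply_moves([
  {"jaw": 0, "offset": [-0.16, 0, 3], "rot": [0, 0, 0]},
  {"jaw": 0, "offset": [-0.16, 0, 3], "rot": [0, 0, 0]},
  {"jaw": 0, "offset": [-0.16, 0, 3], "rot": [0, 0, 0]},
  {"jaw": 0, "offset": [-0.16, 0, 3], "rot": [0, 0, 0]},
  {"jaw": 0, "offset": [0, 0, 0], "rot": [0, 0, 0]},
])

```text
time_s: 14.75
eef_pos: [0.5519, 0.0882, 0.1805]
eef_rot: [-0.002, 0.996, 0.081, 0.026]
wrist_force: [-1.0, 0.6, -1.7]
opening: 0.127
grasp_force: 59.8
```

```bash
python3 avg.py; python3 rel.py .5522 .0881 .17 9.25; python3 m.py
```

```text
avgF [-0.75  0.46 -1.53] avgT [0.04 0.11 0.01]
t 15.05 pos [0.5519 0.0881 0.1808] yaw 9.27 zax [ 0.0518  0.0084 -0.9986] F [-0.8 -0.4 -0.9] T [0.03 0.11 0.03] open 0.127 g 59.822341203689575
off mm [-0.3  0.1 10.8] rot [ 0.   -3.01  0.02]
scene lip 138 [0.6046 0.1233 0.2164]
  rel exp ((-0.5014324188232422, 20.949941635131836), (21.46171760559082, 49.94677734375), 0.9427008032798767)
scene plate 0
top lip 18 [0.6117 0.0531 0.2162]
top plate 0
```

View pics/g.png

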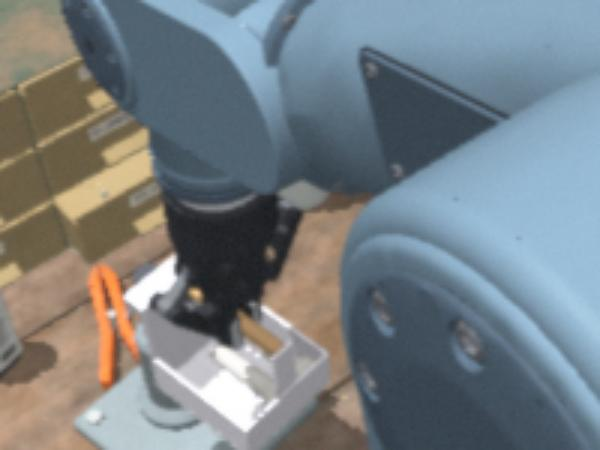

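The pan still hangs level with the lip on the plate (left edge about (135,290)), and the gripper carries 1.5 N. I'll add the remaining lean and lower further.

Emit:
apply_moves([
  {"jaw": 0, "offset": [-0.16, 0, 2.5], "rot": [0, 0.3, 0]},
  {"jaw": 0, "offset": [-0.16, 0, 2.5], "rot": [0, 0.3, 0]},
  {"jaw": 0, "offset": [-0.16, 0, 2.5], "rot": [0, 0.3, 0]},
  {"jaw": 0, "offset": [-0.16, 0, 2.5], "rot": [0, 0.3, 0]},
  {"jaw": 0, "offset": [0, 0, 0], "rot": [0, 0, 0]},
])

```text
time_s: 15.78
eef_pos: [0.5512, 0.0881, 0.1702]
eef_rot: [-0.003, 0.996, 0.081, 0.036]
wrist_force: [-5.0, -0.5, 0.3]
opening: 0.132
grasp_force: 60.0
```

```bash
python3 avg.py;python3 avg.py; python3 rel.py .5522 .0881 .17 9.25
```

```text
avgF [-4.72 -0.74 -0.6 ] avgT [-0.13  0.82 -0.02]
avgF [-5.09 -1.08 -0.45] avgT [-0.14  0.87  0.01]
t 16.375 pos [0.5513 0.0881 0.1704] yaw 9.27 zax [ 0.0708  0.0117 -0.9974] F [-5.2 -1.  -0.4] T [-0.23  0.84 -0.01] open 0.13 g 59.97663617134094
off mm [0.9 0.2 0.5] rot [-0.01 -4.11  0.02]
```

Emit:
apply_moves([
  {"jaw": 0, "offset": [-0.4, 0, 0.7], "rot": [0, 0, 0]},
  {"jaw": 0, "offset": [-0.4, 0, 0.7], "rot": [0, 0, 0]},
  {"jaw": 0, "offset": [-0.4, 0, 0.7], "rot": [0, 0, 0]},
  {"jaw": 0, "offset": [0, 0, 0.7], "rot": [0, 0, 0]},
  {"jaw": 0, "offset": [0, 0, 0], "rot": [0, 0, 0]},
])

```text
time_s: 17.0
eef_pos: [0.5511, 0.088, 0.1679]
eef_rot: [-0.003, 0.996, 0.081, 0.037]
wrist_force: [-2.4, 0.4, -0.4]
opening: 0.126
grasp_force: 60.0
```

```bash
python3 avg.py;python3 rel.py .5522 .0881 .17 9.25;python3 m.py
```

```text
avgF [-2.06  0.35 -0.48] avgT [0.02 0.39 0.03]
t 17.3 pos [0.5511 0.088  0.1679] yaw 9.27 zax [ 0.0728  0.0118 -0.9973] F [-1.6  0.8 -0.7] T [0.06 0.35 0.01] open 0.129 g 59.9989914894104
off mm [ 1.3  0.1 -2. ] rot [ 0.   -4.23  0.02]
scene lip 161 [0.6023 0.1221 0.2043]
  rel exp ((-1.609166145324707, 20.595714569091797), (21.896575927734375, 51.542701721191406), 1.3016308546066284)
scene plate 0
top lip 14 [0.6097 0.0523 0.2039]
top plate 0
```

Emit:
apply_moves([
  {"jaw": 0, "offset": [-0.4, 0, 0.8], "rot": [0, 0, 0]},
  {"jaw": 0, "offset": [-0.4, 0, 0.8], "rot": [0, 0, 0]},
  {"jaw": 0, "offset": [-0.3, 0, 0.8], "rot": [0, 0, 0]},
  {"jaw": 0, "offset": [0, 0, 0.8], "rot": [0, 0, 0]},
  {"jaw": 0, "offset": [0, 0, 0], "rot": [0, 0, 0]},
])

```text
time_s: 18.02
eef_pos: [0.5505, 0.0879, 0.1647]
eef_rot: [-0.003, 0.996, 0.081, 0.037]
wrist_force: [1.2, 0.7, -0.3]
opening: 0.13
grasp_force: 60.0
```

```bash
python3 avg.py;python3 rel.py .5522 .0881 .17 9.25
```

```text
avgF [ 2.04  0.83 -0.06] avgT [ 0.22 -0.46  0.01]
t 18.325 pos [0.5504 0.0879 0.1648] yaw 9.27 zax [ 0.0733  0.0119 -0.9972] F [ 3.3  1.6 -0.4] T [ 0.26 -0.61 -0.  ] open 0.128 g 59.95103180408478
off mm [ 2.2  0.  -5.1] rot [ 0.01 -4.26  0.02]
```

Emit:
apply_moves([
  {"jaw": 0, "offset": [0.4, 0, 0.5], "rot": [0, 0, 0]},
  {"jaw": 0, "offset": [0.3, 0, 0.5], "rot": [0, 0, 0]},
  {"jaw": 0, "offset": [0, 0, 0], "rot": [0, 0, 0]},
  {"jaw": 0, "offset": [0, 0, 0], "rot": [0, 0, 0]},
  {"jaw": 0, "offset": [0, 0, 0], "rot": [0, 0, 0]},
])

```text
time_s: 18.95
eef_pos: [0.5505, 0.0879, 0.1634]
eef_rot: [-0.003, 0.996, 0.081, 0.036]
wrist_force: [-0.7, -0.4, 0.2]
opening: 0.132
grasp_force: 60.0
```

```bash
python3 avg.py;python3 avg.py;python3 rel.py .5522 .0881 .17 9.25;python3 m.py
```

```text
avgF [-0.57 -0.57 -0.24] avgT [-0.   -0.05  0.01]
avgF [-1.7  -0.83  0.11] avgT [-0.06  0.09 -0.01]
t 19.55 pos [0.5505 0.088  0.1634] yaw 9.28 zax [ 0.0717  0.0117 -0.9974] F [-1.9 -1.3  0.8] T [-0.12  0.18 -0.06] open 0.129 g 60.026931166648865
off mm [ 2.2  0.1 -6.4] rot [-0.   -4.16  0.03]
scene lip 163 [0.6019 0.1218 0.2   ]
  rel exp ((-1.5039615631103516, 19.594707489013672), (22.617919921875, 53.70658874511719), 2.050083875656128)
scene plate 0
top lip 12 [0.6097 0.0518 0.1996]
top plate 0
```

Net force on the tool is near zero, so the scale carries the pan. I'll open gently.

Emit:
apply_moves([
  {"jaw": 0.14, "offset": [0, 0, 0], "rot": [0, 0, 0]},
  {"jaw": 0.16, "offset": [0, 0, 0], "rot": [0, 0, 0]},
  {"jaw": 0.2, "offset": [0, 0, 0], "rot": [0, 0, 0]},
  {"jaw": 0.28, "offset": [0, 0, 0], "rot": [0, 0, 0]},
  {"jaw": 0.36, "offset": [0, 0, 0], "rot": [0, 0, 0]},
])

```text
time_s: 20.27
eef_pos: [0.5509, 0.088, 0.1636]
eef_rot: [-0.003, 0.996, 0.081, 0.037]
wrist_force: [0.5, -0.3, 0.1]
opening: 0.356
grasp_force: 0.0
```

```bash
python3 avg.py;python3 rel.py .5522 .0881 .17 9.25;python3 m.py
```

```text
avgF [ 0.17 -0.02 -0.01] avgT [-0.02  0.03  0.01]
t 20.575 pos [0.5508 0.088  0.1636] yaw 9.27 zax [ 0.0723  0.0118 -0.9973] F [-0.6 -0.5  0.2] T [-0.05  0.08  0.  ] open 0.36 g 0.0
off mm [ 1.9  0.1 -6.3] rot [-0.   -4.2   0.02]
scene lip 149 [0.6027 0.1214 0.2006]
  rel exp ((-2.39011287689209, 20.22369956970215), (51.647926330566406, 22.1980037689209), 89.90577697753906)
scene plate 0
top lip 12 [0.6096 0.0517 0.2   ]
top plate 0
```

View pics/g.png

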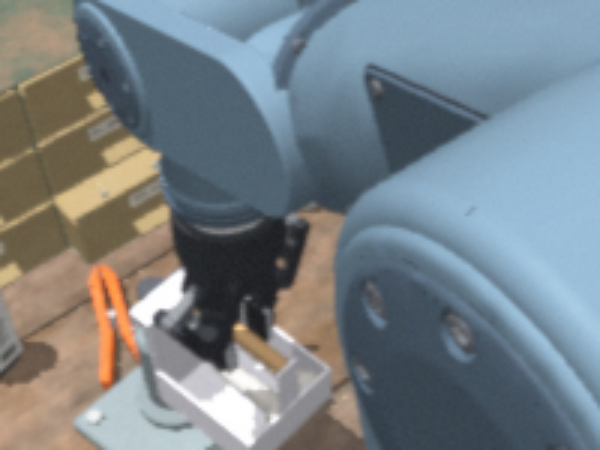

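The pan hangs on the plate by its lip, let go and steady (lip about (160,290)). I'll withdraw straight up, clear of the handle.

Emit:
apply_moves([
  {"jaw": 0.45, "offset": [0, 0, -5], "rot": [0, 0, 0]},
  {"jaw": 0.5, "offset": [0.5, 0, -10], "rot": [0, 0, 0]},
  {"jaw": 0.5, "offset": [1, 0, -20], "rot": [0, 0, 0]},
  {"jaw": 0.5, "offset": [1, 0, -30], "rot": [0, 0, 0]},
  {"jaw": 0.5, "offset": [1, 0, -30], "rot": [0, 0, 0]},
])

```text
time_s: 21.3
eef_pos: [0.5474, 0.0874, 0.2603]
eef_rot: [-0.003, 0.996, 0.081, 0.037]
wrist_force: [0.3, 0.7, 0.8]
opening: 0.497
grasp_force: 0.0
```

Emit:
apply_moves([
  {"jaw": 0.5, "offset": [0, 0, -40], "rot": [0, 0, 0]},
  {"jaw": 0.5, "offset": [-20, 0, -40], "rot": [0, 0, 0]},
  {"jaw": 0.5, "offset": [-40, 20, -20], "rot": [0, 0, 0]},
  {"jaw": 0.5, "offset": [-40, 40, 0], "rot": [0, 0, 0]},
  {"jaw": 0.5, "offset": [-10, 40, 0], "rot": [0, 0, 0]},
])

```text
time_s: 21.92
eef_pos: [0.4465, -0.0307, 0.3517]
eef_rot: [-0.002, 0.996, 0.081, 0.038]
wrist_force: [1.9, -0.9, -0.2]
opening: 0.499
grasp_force: 0.0
```

Emit:
apply_moves([
  {"jaw": 0.5, "offset": [0, 50, 0], "rot": [0, 0, 0]},
  {"jaw": 0.5, "offset": [0, 50, 0], "rot": [0, 0, 0]},
  {"jaw": 0.5, "offset": [0, 20, 0], "rot": [0, 0, 0]},
  {"jaw": 0.5, "offset": [0, 0, 0], "rot": [0, 0, 0]},
  {"jaw": 0.5, "offset": [0, 0, 0], "rot": [0, 0, 0]},
])

```text
time_s: 22.55
eef_pos: [0.4672, -0.1475, 0.3505]
eef_rot: [-0.003, 0.996, 0.081, 0.037]
wrist_force: [-0.0, 0.3, 0.8]
opening: 0.498
grasp_force: 0.0
```

Run:
```python
from h import *
for k in range(2):
    p,d=cam('scene'); w=pts('scene',d); m=(abs(w[...,0]-.605)<.03)&(abs(w[...,1]-.09)<.06)&(w[...,2]>.19)&(w[...,2]<.3); q=w[m]
    print(len(q),q.mean(0).round(4),q[:,2].max().round(4),cv2.minAreaRect((q[:,:2]*1000).astype(np.float32)))
cv2.imwrite('pics/z.png',cv2.cvtColor(p,cv2.COLOR_RGB2BGR)); print(ctrl.get_obs()['time_s'],ctrl.get_obs()['eef_pos'])
```

```text
399 [0.6024 0.0986 0.1991] 0.2046 ((595.8580322265625, 95.89654541015625), (42.33488082885742, 90.39060974121094), 8.66488265991211)
404 [0.6022 0.0987 0.1992] 0.2045 ((596.576171875, 97.12127685546875), (39.365455627441406, 90.34957122802734), 7.074276447296143)
22.65 [ 0.467301   -0.14729844  0.35052881]
```

View pics/z.png

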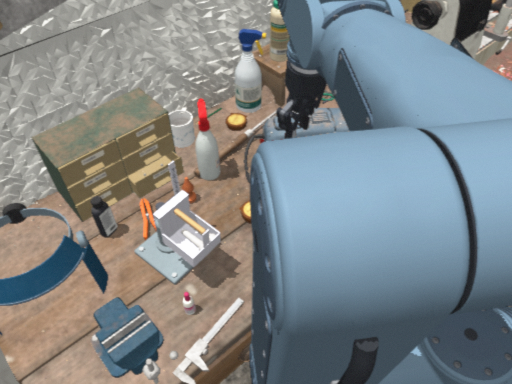

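The pan hangs by its lip at (172,210), in front of the plate and steady, with the arm clear and the bystanders in view in place.

```bash
python3 -c "
from bench import ctrl
print(ctrl.hand_in())"
```

```text
the job is handed in; nothing more can be done
None
```

The pan hangs by its lip from the scale plate, let go and steady, with the scale sunk about 78 mm and the gripper clear; the job is handed in, and no verdict came back.

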